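# Fit and hold the self-ejecting key of a shoe stretcher

## Task

Take the steel T-key out of its wooden rest and fit it into the drive socket on top of the shoe stretching machine: turn it until its splines mesh with the plus-shaped socket, then push it down against the ejector spring until its collar sits fully home on the socket. Finish while holding: do not let go, keep the key pressed fully home, because the spring lifts it again as soon as the push stops. Leave the polish tin, card terminal, phone and loose shoe where they are.

Things in the scene. Friction and masses are not known exactly. Their poses are not given: they have to be found in the camera images.
- key: Plain steel T-key, 0.18 to 0.26 kg, upright. Origin: centre of the foot's underside; z up the shaft, x along the T-bar. From the foot up: 4 splines (a plus, arms along key x and y, 26 mm tip to tip, 6 mm thick, 24 mm long, lowest 4 mm tapered 1.5 mm a side), round collar 40 mm wide at 24 to 32 mm, shaft 14 mm thick to 79 mm, then the T-bar.
- key_grip (a point): Centre of the key's T-bar, on the shaft's axis, 88 mm above the key's origin; axes as the key's. The bar is rectangular: 80 mm long (x), 16 mm wide (y), 18 mm high. A grasp from above across the 16 mm width holds it well.
- rest: Fixed wooden block, 60 x 60 x 40 mm; origin: centre of its underside. A round hole in its top, 29 mm wide and 20 mm deep, holds the key's foot: at the start the key's origin is 20 mm above the counter, the key turned any way. The rest is at either of two spots to the robot's left; the polish tin is at the other.
- socket (a point): Centre of the socket's mouth, 119 mm above the counter; z up, x and y along the arms of the plus-shaped opening (arms 9 mm wide, 29 mm tip to tip: 1.5 mm play round the splines, which enter when turned to within 6 degrees; any quarter turn will do). The block is 44 x 44 x 34 mm, steel. Fully home, the collar rests on it: key origin 24 mm below this point, T-bar centre 64 mm above.
- ejector (a joint): Spring ejector plate inside the socket, m: 0 is up (its top 14 mm below the mouth), grows downwards, 0.010 with the key fully home. It pushes up with 5 N when the foot first meets it and 10 N at home (500 N/m). It carries the key's weight, so an unpushed key stays about 10 mm short of home.
- stretcher: Shoe stretching machine, fixed; origin on the counter under the socket's axis, z up, x towards the toe of its shoe. Base 150 x 150 mm; grey gear housing 120 x 120 mm, top 85 mm above the counter, the socket block on it. The block's spindle stands at any angle and is stiff (over 0.5 N m to turn). Shoe and last reach from 85 to 320 mm along x, up to 120 mm high.
- polish_tin: Bystander: round metal tin, 76 mm wide, 27 mm high; origin: centre of its underside.
- card_terminal: Bystander: white card terminal lying flat, 80 x 165 x 28 mm (x, y, z); origin: centre of its underside.
- phone: Bystander: phone lying flat, 74 x 150 x 9 mm (x, y, z); origin: centre of its underside.
- spare_shoe: Bystander: beige flat shoe, 235 mm long (toe to +x), 75 mm wide, 56 mm high; origin: under its middle.
Things that resemble listed ones, but are neither listed nor needed, are in the scene too. Leave any red look-alike of the key alone.

How it is judged:
On the way, in this order (a step that is already met when the one before it is completed fails the run):
1. the key is lifted clear of the rest (height (world z) of key above 0.06 m), for 0.1 s.
2. the splines mesh: the key's foot is more than 7 mm inside the socket, upright and in line with its arms (z of key in the frame of socket below -0.007 m and horizontal distance between key and socket below 0.005 m and angle between key's own z axis and vertical below 0.12 rad and (angle between the x axis of key and the x axis of socket, either way round below 0.14 rad or angle between the x axis of key and the y axis of socket, either way round below 0.14 rad)), for 0.1 s.
At the end, for the whole second after the job is handed in: Key meshed in the socket (foot within 4 mm of its axis, upright within 0.08 rad, in line within 0.14 rad), foot over 21.5 mm below the mouth (home: 24), ejector down over 7.5 mm, fingers bearing on the key with over 2 N, key at rest (z of key in the frame of socket below -0.0215 m and horizontal distance between key and socket below 0.004 m and angle between key's own z axis and vertical below 0.08 rad and (angle between the x axis of key and the x axis of socket, either way round below 0.14 rad or angle between the x axis of key and the y axis of socket, either way round below 0.14 rad) and value of joint ejector above 0.0075 m and contact force between the fingers and key above 2 N and linear speed of key below 0.02 m/s); the arm keeps its last pose, push and grip.
It fails at once if the polish tin is moved by more than 30 mm (distance of polish_tin from where it was at the start of the episode above 0.03 m).
It fails at once if the card terminal is moved by more than 30 mm (distance of card_terminal from where it was at the start of the episode above 0.03 m).
It fails at once if the phone is moved by more than 30 mm (distance of phone from where it was at the start of the episode above 0.03 m).
It fails at once if the loose shoe is moved by more than 30 mm (distance of spare_shoe from where it was at the start of the episode above 0.03 m).
It also fails if it takes over 40 s, if anything falls off the work surface, if the arm or the gripper's body presses on something with over 40 N, if the wrist force passes 120 N, or if a joint passes its speed limit or range.

## Robot

A 7-joint arm with a two-finger parallel gripper is mounted at the origin on the work surface. World frame = base frame: x ahead of the robot, y to its left, z up, the work surface at z = 0. Lengths are in m, angles in rad, forces in N, time in s.
With the tool pointing down it reaches from about 0.35 to 0.775 m from the base axis. Payload 3.1 kg.
Tool frame: the origin (TCP) lies at the very end of the fingers, on their centre line; the grasp point (between the pads) lies 19 mm behind it (manip.grip_depth is the distance from the TCP to the grasp point, in m); z points along the fingers, x is the direction in which the jaws open and shut, and the axes are right-handed (so a half turn about z gives the same grasp; the last joint's range is limited). The gripper opens to 85 mm and grips with 20 to 120 N. Pads are 22 mm wide; open, the fingers measure 114 mm over their backs; the gripper's body (76 mm by 85 mm) begins 54 mm behind the grasp point. The pads swing forward as they close: fully open they stand 13 mm farther back than shut.
Start: joints at [1.137, 0.311, 0.014, 1.512, -0.004, 1.319, -0.027], TCP at [0.21, -0.508, 0.231] pointing down, gripper open.
Joint ranges: [-2.7, 2.7], [-0.3, 1.91], [-1.27, 1.3], [0.12, 2.57], [-1.44, 4.58], [0.2, 2.03], [-3.05, 3.05]. Speed limits (rad/s): [2.79, 2.79, 3.14, 3.14, 3.14, 3.14, 3.14].

## Interface

Orientations are given as a rotation vector (axis times angle).
In Python, from workcell import manip gives the robot as it stands.
- The arm moves only by the tool servo_tool, never from a script. Its argument "deltas" is a list that holds one entry, the list of rows, each a list of 7 numbers: the opening, from 0 (shut) to 1 (fully open), then the shift along the tool's x, y, z in mm, then the turn, a rotation vector about the tool's x, y, z in degrees. A call has 1 to 10 rows; each row is the pose to reach, as a shift and turn from the pose commanded when the call began, along the tool's axes at that moment; what a row does not reach only later rows make up. A row lasts 1/8 s, in which the tool goes at most 62.5 mm and 10.7 degrees, less where a joint would pass 70% of its speed; a pose out of reach is approached as far as the arm can. A call with a gripper value outside its range is refused whole. The fingers move at their own pace and stop on an object; the grip force is fixed at half the most. Time passes only in rows, so rows that repeat a pose let the fingers close. It gives the time, the measured TCP pose, the force and the opening at its end, in the units of the state.
- manip.sense(): the state, without advancing time (a new reading comes with each control period).
- manip.get_image(name): name is "scene" or "top" or "wrist"; returns a dict with "img" (400x640x3 uint8, red, green, blue), "z_map" (400x640 float32, m along the optical axis (not along the pixel's ray), 0 where there is no reading), "mtx" (3x3 intrinsics, pixels), "world_to_cam" (4x4, takes a point from world to camera coordinates). Camera axes: x right, y down, z forward; pixel columns grow to the right and rows downward; lengths in m; the calibration is good to about 2 mm. A picture is of the moment at which its call begins.
- manip.close_job(): hands the job in, once; it reports no verdict.
The state is a dict: "t": time; "joints": joint angles; "qvel": joint speeds; "effort": joint torques, N m; "position": TCP position; "ee_rot": TCP orientation; "contact_force": force on the tool from outside, world axes, zero at the start; "torque": the same for the moment, N m; "gripper_width": opening from 0.0 (shut) to 1.0 (fully open).
Only numpy, scipy, OpenCV 4.12 (cv2) and the standard library are available. Lean on these libraries where they do the work, as an engineer would, in place of code of your own. Each camera call takes 0.05 s, during which the arm holds its last target.

## Working session

There is one attempt and no reset: what is moved stays moved. The work goes in short steps, Python scripts to look and compute and a tool call to move; the robot and the scene stay as the last step left them, time stands still between calls to the robot, and variables do not carry over. Pictures are saved under pics/ and viewed, and the job is handed in when it is done.

Besides the shell and the picture viewer there is one more tool, called after ">>>" as name(argument=value, ...), one argument or row to a line, values as JSON. servo_tool: Moves the arm, as the interface text tells. Its arguments: {"type":"object","properties":{"deltas":{"type":"array","items":{"type":"array","items":{"type":"array","items":{"type":"number"}}}}},"required":["deltas"]}

```bash
mkdir -p pics; ls; cat > h.py <<'E'
import numpy as np, cv2
from workcell import manip
from scipy.spatial.transform import Rotation as R
def shot(n,f):
    d=manip.get_image(n); cv2.imwrite(f'pics/{f}.png',d['img'][:,:,::-1]); np.savez(f'pics/{f}.npz',**d); return d
def load(f): return np.load(f'pics/{f}.npz')
def unproj(d,u,v,z=None):
    u=np.asarray(u,float);v=np.asarray(v,float)
    if z is None: z=d['z_map'][v.astype(int),u.astype(int)]
    K=d['mtx']; p=np.stack([(u-K[0,2])/K[0,0]*z,(v-K[1,2])/K[1,1]*z,z],-1)
    T=np.linalg.inv(d['world_to_cam']); return p@T[:3,:3].T+T[:3,3]
def cloud(d):
    v,u=np.mgrid[:400,:640]; return unproj(d,u,v,d['z_map'])
def proj(d,P):
    T=d['world_to_cam'];c=np.asarray(P)@T[:3,:3].T+T[:3,3];q=c@d['mtx'].T;return q[...,:2]/q[...,2:]
E
python3 - <<'E'
from h import *
s=manip.sense(); print({k:np.round(v,3) for k,v in s.items()})
print([a for a in dir(manip) if a[0]!='_'])
for n in ['scene','top','wrist']:
    d=shot(n,n+'0'); T=np.linalg.inv(d['world_to_cam']); print(n,T.round(3).tolist(),d['mtx'].round(1).tolist())
E
```

```text
pics
{'t': np.float64(0.0), 'joints': array([ 1.137,  0.312,  0.014,  1.513, -0.004,  1.319, -0.027]), 'qvel': array([-0.002,  0.   , -0.   , -0.002,  0.001,  0.001, -0.   ]), 'effort': array([-0.0000e+00, -3.7992e+01,  1.4600e-01, -2.3059e+01,  1.2000e-02,
        1.4000e-02,  0.0000e+00]), 'position': array([ 0.21 , -0.508,  0.23 ]), 'ee_rot': array([-2.61 ,  1.746,  0.003]), 'contact_force': array([-0.008,  0.451, -0.417]), 'torque': array([-0.003,  0.03 ,  0.026]), 'gripper_width': np.float64(0.998)}
['IKError', 'close_job', 'get_image', 'grip_depth', 'sense']
scene [[-0.709, 0.565, -0.422, 1.156], [0.705, 0.566, -0.427, 0.613], [-0.002, -0.601, -0.8, 1.299], [0.0, 0.0, 0.0, 1.0]] [[483.4, 0.0, 318.7], [0.0, 483.4, 198.7], [0.0, 0.0, 1.0]]
top [[0.006, -0.985, 0.172, 0.31], [-1.0, -0.009, -0.017, -0.023], [0.018, -0.172, -0.985, 1.415], [0.0, 0.0, 0.0, 1.0]] [[393.8, 0.0, 314.8], [0.0, 393.8, 193.7], [0.0, 0.0, 1.0]]
wrist [[0.382, -0.884, -0.269, 0.278], [-0.924, -0.367, -0.108, -0.481], [-0.003, 0.29, -0.957, 0.372], [0.0, 0.0, 0.0, 1.0]] [[332.3, 0.0, 316.4], [0.0, 332.3, 191.1], [0.0, 0.0, 1.0]]
```

View pics/scene0.png

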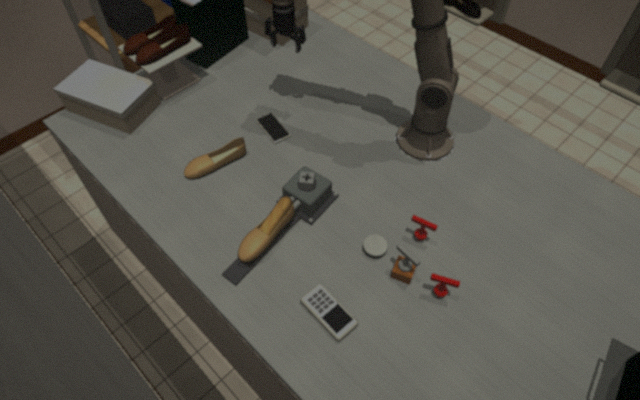

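View pics/top0.png

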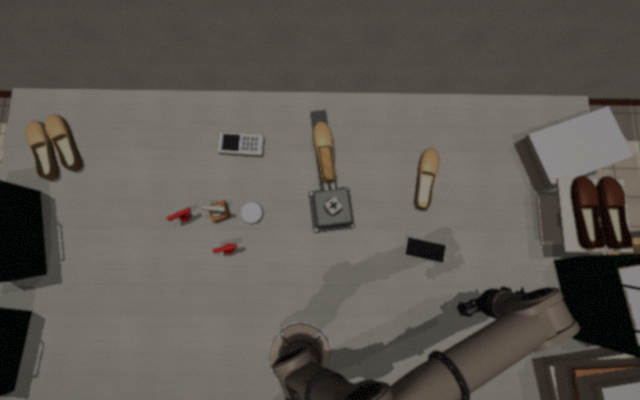

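View pics/wrist0.png

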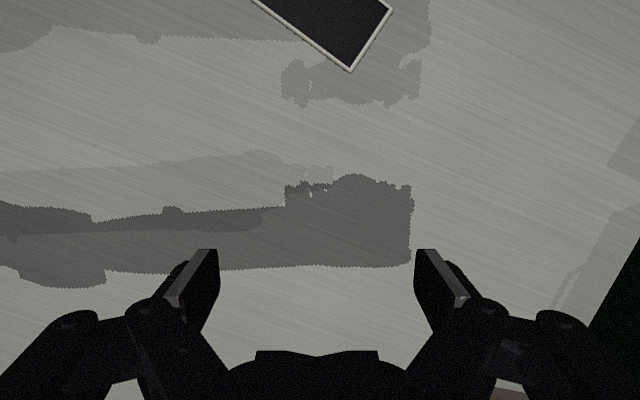

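The candidates for the key are the steel one in the wooden rest at scene (405,262) / top (218,210), and two red look-alikes at scene (423,227) and (443,285) / top (226,248) and (180,214). I choose the steel one. The socket is at scene (307,178) / top (333,205), and the tin at top (252,212). Next is a close crop and measurements.

```bash
python3 - <<'E'
from h import *
a=load('scene0');b=load('top0')
c1=cv2.resize(a['img'][205:305,365:465,::-1],(390,390),interpolation=cv2.INTER_CUBIC)
c2=cv2.resize(b['img'][170:270,150:250,::-1],(390,390),interpolation=cv2.INTER_CUBIC)
cv2.imwrite('pics/crop1.png',cv2.convertScaleAbs(np.hstack([c1,c2]),alpha=1.6))
for n,d in(('scene',a),('top',b)):
    P=cloud(d); img=d['img'].astype(int)
    if n=='top':
        for (u0,u1,v0,v1) in((195,236,195,225),(305,360,183,235)):
            Q=P[v0:v1,u0:u1].reshape(-1,3); 
            for lo,hi in((.095,.14),(.03,.045),(.078,.09),(.11,.125)):
                m=(Q[:,2]>lo)&(Q[:,2]<hi); 
                if m.sum(): print(n,u0,lo,m.sum(),Q[m].mean(0).round(4),Q[m].min(0).round(3),Q[m].max(0).round(3))
    else:
        for (u0,u1,v0,v1) in((385,425,240,285),(275,340,160,220)):
            Q=P[v0:v1,u0:u1].reshape(-1,3); 
            for lo,hi in((.095,.14),(.03,.045),(.078,.09),(.11,.125)):
                m=(Q[:,2]>lo)&(Q[:,2]<hi); 
                if m.sum(): print(n,u0,lo,m.sum(),Q[m].mean(0).round(4),Q[m].min(0).round(3),Q[m].max(0).round(3))
E
```

```text
scene 385 0.095 205 [0.4908 0.2957 0.1141] [0.478 0.254 0.095] [0.501 0.335 0.123]
scene 385 0.03 217 [0.4976 0.2942 0.0394] [0.455 0.193 0.03 ] [0.525 0.331 0.045]
scene 385 0.078 12 [0.4924 0.2956 0.0832] [0.488 0.288 0.078] [0.495 0.302 0.09 ]
scene 385 0.11 161 [0.4896 0.2955 0.1165] [0.478 0.254 0.11 ] [0.501 0.335 0.123]
scene 275 0.095 461 [ 0.5628 -0.0938  0.1105] [ 0.47  -0.133  0.095] [ 0.665 -0.068  0.127]
scene 275 0.03 97 [ 0.5247 -0.0564  0.0382] [ 0.437 -0.149  0.03 ] [ 0.616 -0.039  0.045]
scene 275 0.078 857 [ 0.5173 -0.0955  0.0849] [ 0.437 -0.169  0.078] [ 0.661 -0.039  0.09 ]
scene 275 0.11 244 [ 0.5387 -0.0999  0.1169] [ 0.47  -0.133  0.11 ] [ 0.639 -0.073  0.125]
top 195 0.095 125 [0.4875 0.2939 0.1151] [0.477 0.256 0.1  ] [0.497 0.335 0.123]
top 195 0.03 153 [0.4844 0.2909 0.0389] [0.451 0.258 0.03 ] [0.526 0.327 0.045]
top 195 0.11 113 [0.488  0.2952 0.116 ] [0.479 0.256 0.11 ] [0.497 0.335 0.123]
top 305 0.095 187 [ 0.4993 -0.1045  0.1151] [ 0.471 -0.133  0.095] [ 0.529 -0.076  0.126]
top 305 0.03 17 [ 0.4637 -0.0973  0.0377] [ 0.436 -0.163  0.03 ] [ 0.591 -0.04   0.045]
top 305 0.078 943 [ 0.4984 -0.104   0.0843] [ 0.436 -0.169  0.078] [ 0.565 -0.039  0.09 ]
top 305 0.11 143 [ 0.4998 -0.1044  0.1182] [ 0.472 -0.132  0.11 ] [ 0.529 -0.076  0.124]
```

View pics/crop1.png

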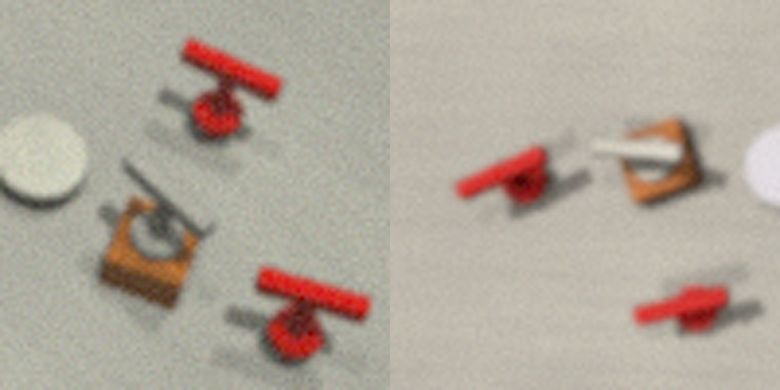

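The crop shows the steel key standing in the wooden rest, with its bar nearly along world y. Both red look-alikes stand apart from it. Next I compute fine angles and plan the first move.

```bash
cat >> h.py <<'E'
def rt(p,yaw):  # tool down, tool x at world angle yaw
    x=np.array([np.cos(yaw),np.sin(yaw),0]);z=np.array([0,0,-1.]);y=np.cross(z,x)
    return np.array(p,float),np.stack([x,y,z],1)
def delta(p,yaw,p0=None,R0=None):
    s=manip.sense(); p0=s['position'] if p0 is None else p0; R0=R.from_rotvec(s['ee_rot']).as_matrix() if R0 is None else R0
    P,M=rt(p,yaw); return (R0.T@(P-p0)*1000).round(1),np.degrees(R.from_matrix(R0.T@M).as_rotvec()).round(2)
E
python3 - <<'E'
from h import *
s=manip.sense();M=R.from_rotvec(s['ee_rot']).as_matrix();print(M.round(3)); print('yaw x',np.degrees(np.arctan2(M[1,0],M[0,0])))
b=load('wrist0');T=np.linalg.inv(b['world_to_cam']);print('cam in tool',(M.T@(T[:3,3]-s['position'])).round(4),(M.T@T[:3,:3]).round(3).tolist(), manip.grip_depth)
for n,(u0,u1,v0,v1),(w0,w1,x0,x1) in(('scene0',(385,425,240,285),(275,340,160,220)),('top0',(195,236,195,225),(305,360,183,235))):
    d=load(n);P=cloud(d)
    Q=P[v0:v1,u0:u1].reshape(-1,3);Q=Q[Q[:,2]>.11]
    print(n,'bar',cv2.minAreaRect((Q[:,:2]*1000).astype(np.float32)),np.median(Q[:,2]))
    Q=P[x0:x1,w0:w1].reshape(-1,3);Q=Q[(Q[:,2]>.108)&(Q[:,0]<.535)]
    print(n,'sock',cv2.minAreaRect((Q[:,:2]*1000).astype(np.float32)),np.median(Q[:,2]))
d=load('top0');P=cloud(d);im=d['img'].astype(int)
m=(im[...,0]>im[...,1]*2)&(P[...,2]<.2)&(P[...,1]>.1)
n,l,st,c=cv2.connectedComponentsWithStats(m.astype(np.uint8))
for i in range(1,n):
    if st[i,4]>20: print('red',c[i],P[l==i].min(0).round(3),P[l==i].max(0).round(3))
for p,y in(((.47,-.10,.30),180),((.47,-.10,.30),90),((.47,-.10,.30),0)): print(y,delta(p,np.radians(y)))
E
```

```text
[[ 0.382 -0.924 -0.001]
 [-0.924 -0.382  0.002]
 [-0.002  0.    -1.   ]]
yaw x -67.54795810007582
cam in tool [ 0.0012 -0.0737 -0.1419] [[1.0, 0.001, -0.001], [-0.0, 0.957, 0.29], [0.001, -0.29, 0.957]] 0.0187
scene0 bar ((800.903076171875, 462.3360595703125), (767.0288696289062, 70.44046020507812), 28.196300506591797) 0.11697594669061862
scene0 sock ((500.3123474121094, -106.66854095458984), (50.501121520996094, 45.17772674560547), 38.04811477661133) 0.1184922430257862
top0 bar ((415.53997802734375, 147.98883056640625), (399.2707824707031, 38.42352294921875), 63.85542297363281) 0.1164126954414566
top0 sock ((423.3957214355469, -59.34235382080078), (51.91434097290039, 231.94281005859375), 59.45317840576172) 0.11879425245893183
red [181.16363636 214.96363636] [0.451 0.377 0.02 ] [0.489 0.447 0.102]
red [225.97931034 248.66896552] [0.337 0.218 0.002] [0.372 0.29  0.102]
180 (array([-277.6, -396.2,  -69.1]), array([1.1000e-01, 7.0000e-02, 1.1245e+02]))
90 (array([-277.6, -396.2,  -69.1]), array([-1.5000e-01,  4.0000e-02, -1.5755e+02]))
0 (array([-277.6, -396.2,  -69.1]), array([-6.000e-02,  1.000e-01, -6.755e+01]))
```

```bash
python3 - <<'E'
from h import *
print(delta((.50,-.144,.27),0))
E
```

```text
(array([-225.5, -407.1,  -39.2]), array([-6.000e-02,  1.000e-01, -6.755e+01]))
```

>>> servo_tool(
  deltas=[
    [[1,-226,-407,-39,0,0,-67.5],[1,-226,-407,-39,0,0,-67.5],[1,-226,-407,-39,0,0,-67.5],[1,-226,-407,-39,0,0,-67.5],[1,-226,-407,-39,0,0,-67.5],[1,-226,-407,-39,0,0,-67.5],[1,-226,-407,-39,0,0,-67.5],[1,-226,-407,-39,0,0,-67.5],[1,-226,-407,-39,0,0,-67.5],[1,-226,-407,-39,0,0,-67.5]],
  ],
)

```text
t: 1.4
position: [0.4991, -0.1452, 0.2698]
ee_rot: [3.141, -0.004, -0.002]
contact_force: [0.3, -0.5, 0.1]
gripper_width: 1.002
```

```bash
python3 - <<'E'
from h import *
s=manip.sense(); print(s['t'],s['position'].round(4),s['ee_rot'].round(4),s['joints'].round(2))
shot('wrist','w1')
d=load('w1');print(delta((.489,.240,.27),0), cloud(d)[100:300:20,200:440:30,2].round(3))
E
```

```text
1.4 [ 0.4991 -0.1452  0.2698] [ 3.1407e+00 -3.6000e-03 -2.5000e-03] [ 0.59  0.26 -0.44  1.51  0.11  1.4   0.15]
(array([ -11.3, -385.7,   -0.5]), array([ 0.05,  0.08, -0.2 ])) [[-0.001 -0.001  0.086  0.085  0.12   0.086  0.069  0.078]
 [-0.    -0.001  0.084  0.098  0.118  0.084  0.064  0.075]
 [-0.     0.001  0.081  0.087  0.104  0.084  0.011 -0.   ]
 [-0.    -0.001 -0.     0.085  0.119  0.084  0.079 -0.   ]
 [-0.001 -0.    -0.001  0.085  0.085  0.083 -0.001 -0.001]
 [-0.    -0.001 -0.002 -0.001 -0.    -0.001 -0.001 -0.001]
 [-0.001 -0.     0.    -0.002  0.    -0.001 -0.001 -0.   ]
 [-0.001 -0.001 -0.001 -0.001 -0.    -0.     0.001  0.001]
 [ 0.296 -0.001 -0.    -0.     0.    -0.002 -0.003  0.   ]
 [ 0.304  0.001  0.001  0.001  0.    -0.001 -0.001  0.   ]]
```

View pics/w1.png

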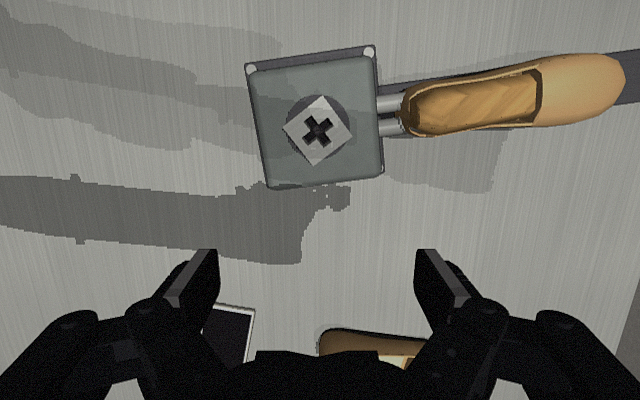

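The wrist picture shows the steel block with its plus opening centred near (318,131), on the grey housing, and the shoe to the right. I rectify the top plane to measure centre and angle.

```bash
cat >> h.py <<'E'
def rectify(d,c,z,half=0.035,res=0.0002):
    n=int(2*half/res); g=(np.arange(n)-n/2+.5)*res
    X,Y=np.meshgrid(c[0]+g,c[1]+g); uv=proj(d,np.stack([X,Y,np.full_like(X,z)],-1)).astype(np.float32)
    return cv2.remap(d['img'],uv[...,0],uv[...,1],cv2.INTER_CUBIC),g
def fitplus(gray,g,c):
    from scipy.ndimage import map_coordinates
    n=len(g);res=g[1]-g[0]
    a=np.arange(-.0198,.02,.0004);A,B=np.meshgrid(a,a)
    ins=((abs(A)<.0045)&(abs(B)<.0145))|((abs(B)<.0045)&(abs(A)<.0145))
    near=((abs(A)<.0060)&(abs(B)<.016))|((abs(B)<.0060)&(abs(A)<.016))
    core=ins; ring=((abs(A)<.0085)&(abs(B)<.0185)|(abs(B)<.0085)&(abs(A)<.0185))&~near
    w=np.where(core,-1./core.sum(),0)+np.where(ring,1./ring.sum(),0)
    from scipy.optimize import minimize
    def cost(p):
        ca,sa=np.cos(p[2]),np.sin(p[2]); X=p[0]/1000+ca*A-sa*B;Y=p[1]/1000+sa*A+ca*B
        return -(w*map_coordinates(gray,[(Y-g[0])/res,(X-g[0])/res],order=1,mode='nearest')).sum()
    best=min((minimize(cost,[x,y,t],method='Nelder-Mead',options=dict(initial_simplex=[[x,y,t],[x+1,y,t],[x,y+1,t],[x,y,t+.1]])) for t in np.radians(range(0,90,15)) for x in(-2,2) for y in(-2,2)),key=lambda r:r.fun)
    return best.x,best.fun
E
python3 - <<'E'
from h import *
d=load('w1');P=cloud(d)
Q=P[90:175,275:360].reshape(-1,3);Q=Q[(Q[:,2]>.112)&(Q[:,2]<.126)]
print('z',np.median(Q[:,2]),'rect',cv2.minAreaRect((Q[:,:2]*1000).astype(np.float32)-np.array([500,-104],np.float32)))
c=(.5,-.104);r,g=rectify(d,c,.119); gray=cv2.GaussianBlur(cv2.cvtColor(r,cv2.COLOR_RGB2GRAY).astype(float),(0,0),3)
x,f=fitplus(gray,g,c);print('plus',x[:2],np.degrees(x[2])%90,f, 'world',c+x[:2]/1000)
vis=r[:,:,::-1].copy()
def pt(a,b):
    X=x[0]/1000+np.cos(x[2])*a-np.sin(x[2])*b;Y=x[1]/1000+np.sin(x[2])*a+np.cos(x[2])*b
    return [int((X-g[0])/.0002),int((Y-g[0])/.0002)]
for w in((.0145,.0045),(.0045,.0145),(.022,.022)):
    cv2.polylines(vis,[np.array([pt(i*w[0],j*w[1]) for i,j in((1,1),(1,-1),(-1,-1),(-1,1))])],True,(0,0,255))
cv2.imwrite('pics/rect1.png',vis)
E
```

```text
z 0.11839388560900971 rect ((0.04386615753173828, -3.093099594116211), (44.07118606567383, 44.11502456665039), 37.414833068847656)
plus [-6.63266608e-05 -2.45789326e+00] 37.632627283724325 -102.00778123641737 world [ 0.49999993 -0.10645789]
```

View pics/rect1.png

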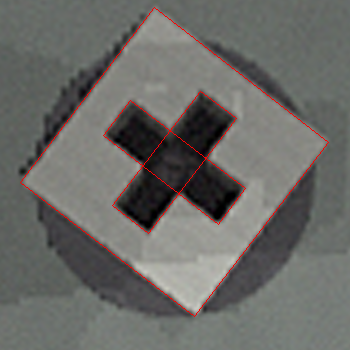

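The overlay fits the block and plus well: socket at (0.500, -0.1065), z about 0.119, angle 37.5° mod 90. Next I go over to the key.

>>> servo_tool(
  deltas=[
    [[1,-11,-386,0,0,0,0],[1,-11,-386,0,0,0,0],[1,-11,-386,0,0,0,0],[1,-11,-386,0,0,0,0],[1,-11,-386,0,0,0,0],[1,-11,-386,0,0,0,0],[1,-11,-386,0,0,0,0],[1,-11,-386,0,0,0,0],[1,-11,-386,0,0,0,0]],
  ],
)

```text
t: 2.58
position: [0.4904, 0.2387, 0.27]
ee_rot: [3.139, -0.009, 0.0]
contact_force: [-0.0, -0.2, -0.0]
gripper_width: 1.002
```

```bash
python3 - <<'E'
from h import *
s=manip.sense(); print(s['t'],s['position'].round(4),s['ee_rot'].round(4),s['joints'].round(2))
d=shot('wrist','w2');P=cloud(d)
m=(P[...,2]>.108)&(P[...,2]<.13)&(abs(P[...,0]-.489)<.05)&(abs(P[...,1]-.295)<.05)
m=m.astype(np.uint8);Q=P[m>0]; r=cv2.minAreaRect(((Q[:,:2]-[.489,.295])*1000).astype(np.float32))
v,u=np.nonzero(m);print(m.sum(),np.median(Q[:,2]),r,u.min(),u.max(),v.min(),v.max(), (Q.mean(0)).round(4))
q=Q[:,:2]-Q[:,:2].mean(0);w,V=np.linalg.eigh(q.T@q);print('pca ang',np.degrees(np.arctan2(V[1,1],V[0,1])))
E
```

```text
2.575 [0.4904 0.2387 0.27  ] [ 3.1392e+00 -9.2000e-03  3.0000e-04] [-0.01  0.35 -0.65  1.43  0.21  1.43 -0.67]
1703 0.11617339919872965 ((-0.7087311744689941, -1.0476036071777344), (79.9592514038086, 15.979389190673828), 84.98053741455078) 302 326 62 156 [0.4884 0.2956 0.1161]
pca ang 85.05473167862273
```

View pics/w2.png

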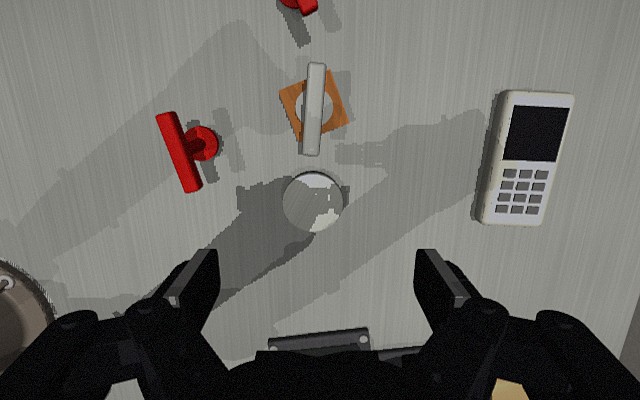

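The key's bar is at (302–326, 62–156). Its fitted outline is 80.0 × 16.0 mm, centre (0.4883, 0.2940), top z 0.116, axis at 85°. The red look-alikes at (190,150) and (298,5) and the tin at (313,202) are clear of it. I measure once more from a lower second place on the way.

```bash
python3 - <<'E'
from h import *
print(delta((.4883,.294,.17),np.radians(-5)))
E
```

```text
(array([ -2.4, -55.3, 100. ]), array([ 0.11, -0.02,  4.66]))
```

>>> servo_tool(
  deltas=[
    [[1,-2.4,-55.3,100,0.1,0,4.7],[1,-2.4,-55.3,100,0.1,0,4.7],[1,-2.4,-55.3,100,0.1,0,4.7],[1,-2.4,-55.3,100,0.1,0,4.7]],
  ],
)

```text
t: 3.12
position: [0.4885, 0.2957, 0.1715]
ee_rot: [-3.137, 0.135, -0.003]
contact_force: [0.2, 0.4, 0.7]
gripper_width: 1.003
```

```bash
python3 - <<'E'
from h import *
s=manip.sense(); print(s['t'],s['position'].round(4),s['ee_rot'].round(4))
d=shot('wrist','w3');P=cloud(d)
m=(P[...,2]>.108)&(P[...,2]<.13)&(abs(P[...,0]-.489)<.045)&(abs(P[...,1]-.295)<.045)
Q=P[m]; r=cv2.minAreaRect(((Q[:,:2]-[.489,.295])*1000).astype(np.float32))
print(m.sum(),np.median(Q[:,2]),r)
print(delta((.4883,.294,.0885),np.radians(-5)))
E
```

```text
3.125 [0.4885 0.2957 0.1715] [-3.1373  0.1345 -0.0034]
2953 0.11614493594744943 ((-0.7342603206634521, -0.7216606140136719), (79.76030731201172, 16.04861831665039), 84.79889678955078)
(array([-0.8,  2.3, 83.7]), array([-0.15, -0.2 ,  0.07]))
```

View pics/w3.png

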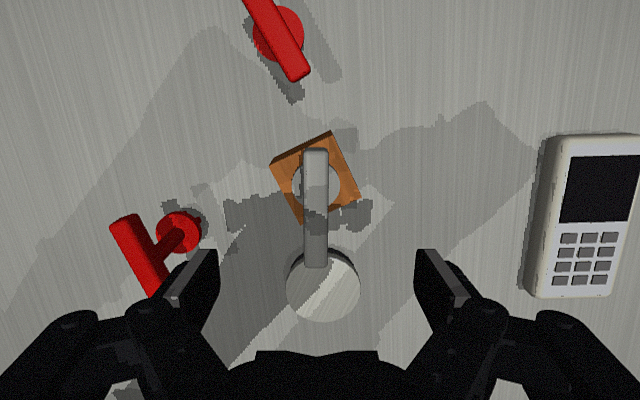

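The second view puts the bar at the same place and height, within 0.3 mm (centre (0.4883, 0.2943), top z 0.116). The bar is between the jaws at (316,205), so I descend and close.

>>> servo_tool(
  deltas=[
    [[1,-0.2,1,45,0,0,0],[1,-0.2,1,82,0,0,0],[1,-0.2,1,82,0,0,0],[0,-0.2,1,82,0,0,0],[0,-0.2,1,82,0,0,0],[0,-0.2,1,82,0,0,0],[0,-0.2,1,82,0,0,0],[0,-0.2,1,82,0,0,0],[0,-0.2,1,82,0,0,0]],
  ],
)

```text
t: 4.3
position: [0.4873, 0.2969, 0.0892]
ee_rot: [-3.136, 0.13, -0.003]
contact_force: [0.2, -0.1, 5.4]
gripper_width: 0.179
```

```bash
python3 - <<'E'
from h import *
s=manip.sense(); print(s['t'],s['position'].round(4),s['ee_rot'].round(4),s['gripper_width'],s['contact_force'].round(1),s['torque'].round(2))
shot('wrist','w4')
E
```

```text
4.3 [0.4873 0.2969 0.0892] [-3.1363e+00  1.3000e-01 -2.6000e-03] 0.17872145152116867 [ 0.2 -0.1  5.4] [-0.17 -0.02  0.  ]
```

View pics/w4.png

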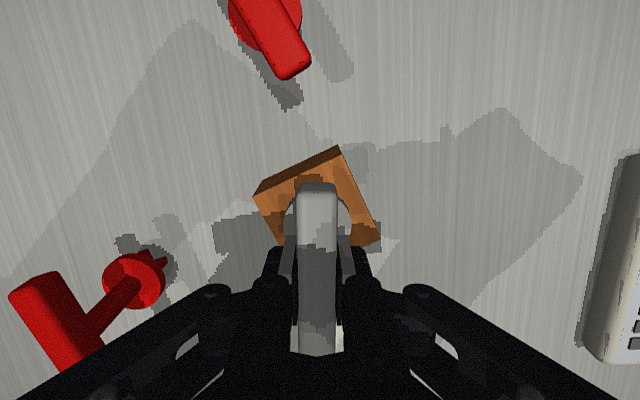

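The bar is held between the pads at (317,265), opening 0.18, about 15 mm. Now I lift.

>>> servo_tool(
  deltas=[
    [[0,0,0,-30,0,0,0],[0,0,0,-70,0,0,0],[0,0,0,-120,0,0,0],[0,0,0,-150,0,0,0],[0,0,0,-150,0,0,0],[0,0,0,-150,0,0,0]],
  ],
)

```text
t: 5.1
position: [0.4855, 0.2952, 0.2357]
ee_rot: [3.138, -0.13, -0.006]
contact_force: [0.3, -0.7, -3.6]
gripper_width: 0.174
```

```bash
cat >> h.py <<'E'
def bar(f):
    d=load(f);s=manip.sense();M=R.from_rotvec(s['ee_rot']).as_matrix()
    P=(cloud(d)-s['position'])@M
    m=(P[...,2]>-.034)&(P[...,2]<-.020)&(abs(P[...,0])<.013)&(abs(P[...,1])<.06)
    return d,P,m
E
python3 - <<'E'
from h import *
s=manip.sense(); print(s['t'],s['position'].round(4),s['ee_rot'].round(4),s['gripper_width'],s['contact_force'].round(2),s['torque'].round(2))
shot('wrist','w5');shot('scene','s5')
d,P,m=bar('w5');Q=P[m];print(m.sum(),np.percentile(Q,[1,10,50,90,99],axis=0).round(4))
v,u=np.nonzero(m);print(u.min(),u.max(),v.min(),v.max())
c=load('s5');cv2.imwrite('pics/s5c.png',cv2.resize(c['img'][120:320,330:530,::-1],(600,600)))
w=load('w5')
E
```

```text
5.1 [0.4855 0.2952 0.2357] [ 3.1379 -0.1299 -0.0058] 0.1744760102141974 [ 0.33 -0.65 -3.55] [-0.01  0.01 -0.01]
7158 [[-0.0116 -0.0374 -0.0329]
 [-0.0064 -0.0326 -0.028 ]
 [ 0.0002 -0.009  -0.0271]
 [ 0.0071  0.0249 -0.0256]
 [ 0.0114  0.0337 -0.0214]]
280 350 187 356
```

View pics/w5.png

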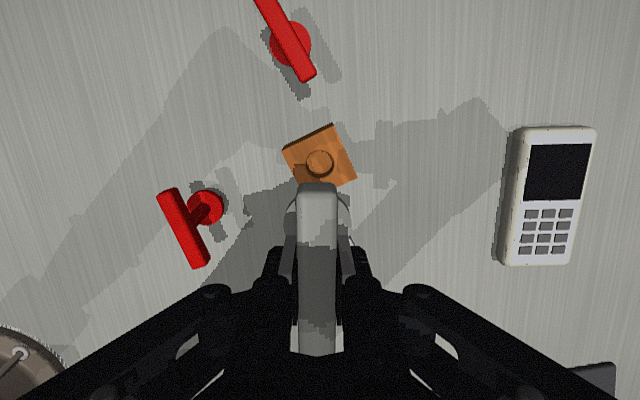

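View pics/s5c.png

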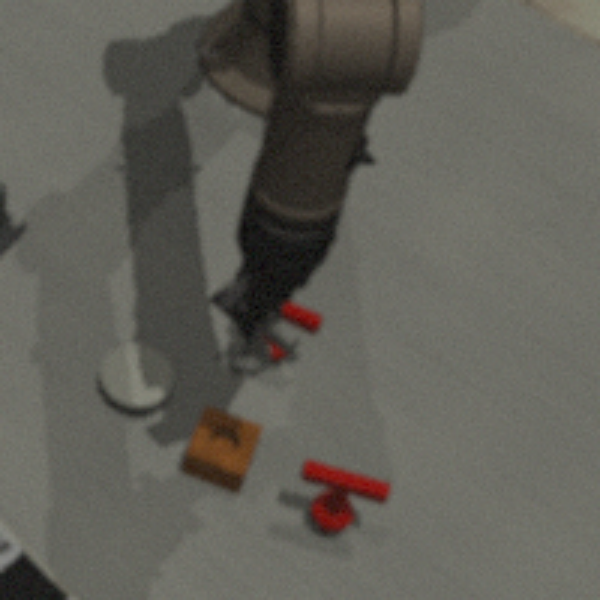

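The key is out of the rest: the empty hole is at wrist (318,163) and the key hangs from the pads. I check tilt and offset in hand.

```bash
python3 - <<'E'
from h import *
d,P,m=bar('w5')
mm=m&(abs(P[...,0])<.006)&(P[...,1]<-.012)&(P[...,1]>-.0365)
Q=P[mm];A=np.c_[Q[:,:2],np.ones(len(Q))];
for _ in range(3):
    k,*_r=np.linalg.lstsq(A,Q[:,2],rcond=None);res=Q[:,2]-A@k;g=abs(res)<.0015;Q=Q[g];A=A[g]
print('slopes',k, len(Q), 'tilt deg',np.degrees(k[:2]),'z at 0',k[2])
r=P[...,1][m&(abs(P[...,0])<.005)];print('ymin',np.percentile(r,[0,.5,1,2]),np.percentile(r,[98,99.5,100]))
# side edges for yaw
for lo in(-.036,-.03,-.024,-.018,-.012):
    q=P[m&(P[...,1]>lo)&(P[...,1]<lo+.004)&(P[...,2]<-.0262)&(P[...,2]>-.0285)][:,0];print(lo,np.percentile(q,[1,50,99]).round(4))
# collar points: z around .0699-.032=.038
c=(P[...,2]>.030)&(P[...,2]<.046)&(abs(P[...,0])<.03)&(abs(P[...,1])<.05)
v,u=np.nonzero(c);q=P[c];print('collar',c.sum(),u.min(),u.max(),v.min(),v.max(),np.percentile(q,[1,50,99],axis=0).round(4))
E
```

```text
slopes [-0.01543991 -0.01266458 -0.02751385] 1942 tilt deg [-0.88464189 -0.72562726] z at 0 -0.027513853237888606
ymin [-0.03791267 -0.03754791 -0.03743975 -0.03723472] [0.03277566 0.0344179  0.03561376]
-0.036 [-0.0067  0.0006  0.0076]
-0.03 [-0.0065  0.0006  0.0075]
-0.024 [-0.0066  0.0002  0.0074]
-0.018 [-0.0066  0.0002  0.0075]
-0.012 [-0.0124  0.0002  0.0125]
collar 789 283 351 197 237 [[-0.0185 -0.0125  0.0364]
 [ 0.0131 -0.0009  0.0378]
 [ 0.0202  0.0088  0.045 ]]
```

The in-hand key is upright within 1°: axis near tool (0.6, 2.3) mm, bar top 27.3 mm behind the TCP, so the foot is 70 mm beyond it. I go next to the socket at yaw 37.5° and look again with the key in hand, which cancels the camera calibration error.

```bash
python3 - <<'E'
from h import *
y=np.radians(37.5);p,M=rt((0,0,0),y)
t=np.array([.5,-.1065,.265])-M@np.array([0,-.05,0]);print(t,delta(t,y))
E
```

```text
[ 0.53043807 -0.14616767  0.265     ] (array([ 81.2, 436. , -29.2]), array([-1.000e-02,  2.600e-01, -4.225e+01]))
```

>>> servo_tool(
  deltas=[
    [[0,81,436,-29,0,0.2,-42.3],[0,81,436,-29,0,0.2,-42.3],[0,81,436,-29,0,0.2,-42.3],[0,81,436,-29,0,0.2,-42.3],[0,81,436,-29,0,0.2,-42.3],[0,81,436,-29,0,0.2,-42.3],[0,81,436,-29,0,0.2,-42.3],[0,81,436,-29,0,0.2,-42.3],[0,81,436,-29,0,0.2,-42.3],[0,81,436,-29,0,0.2,-42.3]],
  ],
)

```text
t: 6.45
position: [0.5306, -0.1435, 0.2652]
ee_rot: [-2.969, -1.012, -0.004]
contact_force: [1.0, 0.3, -1.9]
gripper_width: 0.176
```

>>> servo_tool(
  deltas=[
    [[0,0,0,0,0,0,0],[0,0,0,0,0,0,0]],
  ],
)

```text
t: 6.7
position: [0.5312, -0.1435, 0.2665]
ee_rot: [-2.971, -1.015, -0.006]
contact_force: [-0.1, -0.2, -2.7]
gripper_width: 0.181
```

```bash
cat > look.py <<'E'
from h import *
import sys
f=sys.argv[1]
s=manip.sense(); M=R.from_rotvec(s['ee_rot']).as_matrix(); print(s['t'],s['position'].round(4),s['ee_rot'].round(4),'yaw',np.degrees(np.arctan2(M[1,0],M[0,0])),'tilt z',M[:,2].round(4),s['gripper_width'],s['contact_force'].round(2),s['torque'].round(2))
d=shot('wrist',f)
c=np.array((.5,-.1065));r,g=rectify(d,c,.119); gray=cv2.GaussianBlur(cv2.cvtColor(r,cv2.COLOR_RGB2GRAY).astype(float),(0,0),3)
x,fv=fitplus(gray,g,c);w=c+x[:2]/1000;print('plus',np.degrees(x[2])%90,fv,'world',w.round(4),'in tool',((np.r_[w,.119]-s['position'])@M*1000).round(2))
vis=r[:,:,::-1].copy()
def pt(a,b):
    X=x[0]/1000+np.cos(x[2])*a-np.sin(x[2])*b;Y=x[1]/1000+np.sin(x[2])*a+np.cos(x[2])*b
    return [int((X-g[0])/.0002),int((Y-g[0])/.0002)]
for q in((.0145,.0045),(.0045,.0145),(.022,.022)):
    cv2.polylines(vis,[np.array([pt(i*q[0],j*q[1]) for i,j in((1,1),(1,-1),(-1,-1),(-1,1))])],True,(0,0,255))
a=d['img'][50:350,150:450,::-1]
cv2.imwrite(f'pics/{f}v.png',np.hstack([vis,cv2.resize(a,(350,350))]))
d,P,m=bar(f);r=P[...,1][m&(abs(P[...,0])<.005)];print('bar ymin',np.percentile(r,[.5,1,2]))
q=P[m&(P[...,1]>-.036)&(P[...,1]<-.02)&(P[...,2]<-.0262)&(P[...,2]>-.0285)];print('bar x',np.percentile(q[:,0],[1,99]),'top',np.median(q[:,2]))
E
python3 look.py w6
```

```text
6.7 [ 0.5312 -0.1435  0.2665] [-2.9715 -1.0146 -0.0062] yaw 37.70471590114695 tilt z [ 0.0032  0.0028 -1.    ] 0.18108270102750498 [-0.06 -0.16 -2.66] [ 0.01 -0.02  0.01]
plus 37.56627293056232 -117.12856955185771 world [ 0.4999 -0.1067] in tool [ -2.85 -48.25 147.52]
bar ymin [-0.03783734 -0.03776129 -0.03758218]
bar x [-0.00723883  0.00667404] top -0.026999260788773936
```

View pics/w6v.png

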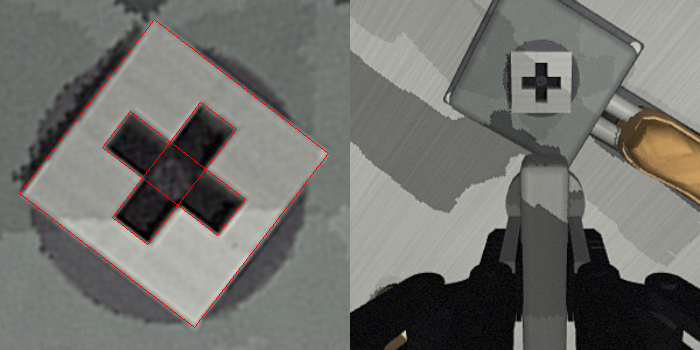

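Seen at 37.5° yaw, the socket comes out at the same place (0.4999, -0.1067), 37.6°. The plus is unobstructed, up-left of the bar end. I fit the collar circle to get the shaft axis and tilt in hand.

```bash
python3 - <<'E'
from h import *
from scipy.optimize import least_squares
for f in ('w6',):
    d,P,m=bar(f)
    c=(P[...,2]>.028)&(P[...,2]<.046)&(abs(P[...,0])<.03)&(abs(P[...,1])<.05)
    v,u=np.nonzero(c);print(f,c.sum(),u.min(),u.max(),v.min(),v.max())
    im=d['img'][180:300,240:400,::-1];cv2.imwrite(f'pics/{f}col.png',cv2.resize(im,(800,600),interpolation=cv2.INTER_CUBIC))
    md=np.where(c,255,0).astype(np.uint8)[180:300,240:400];cv2.imwrite(f'pics/{f}colm.png',cv2.resize(md,(640,480)))
    q=P[c];zt=np.median(q[:,2][(q[:,2]<.041)]);print('ztop',zt)
    print(np.histogram(q[:,2],bins=9,range=(.028,.046))[0])
    # top face rim: for each row extreme u with top-face depth
    t=c&(abs(P[...,2]-zt)<.0025); pts=[]
    for r in range(v.min(),v.max()+1):
        uu=np.nonzero(t[r])[0]
        if len(uu)<2: continue
        for k in(uu.min(),uu.max()):
            pts.append(np.r_[P[r,k,:2],r,k])
    pts=np.array(pts)
    def fun(p): return np.hypot(pts[:,0]-p[0],pts[:,1]-p[1])-.020
    s=least_squares(fun,[0,0],loss='soft_l1',f_scale=.0005);print('centre',s.x, np.abs(fun(s.x)).mean(),len(pts))
    print(np.c_[pts[::3]*[1000,1000,1,1],fun(s.x)[::3]*1000].round(1))
E
```

```text
w6 788 283 351 197 237
ztop 0.03796281368947072
[  0   0   0   0 402 344  18  14  10]
centre [0.0001549  0.00252319] 0.0002828626189218491 72
[[-1.26e+01 -1.27e+01  2.00e+02  2.95e+02 -2.00e-01]
 [ 1.33e+01 -1.25e+01  2.01e+02  3.40e+02 -0.00e+00]
 [-1.49e+01 -1.10e+01  2.03e+02  2.91e+02  2.00e-01]
 [ 1.51e+01 -1.06e+01  2.04e+02  3.43e+02 -1.00e-01]
 [-1.60e+01 -9.30e+00  2.06e+02  2.89e+02  1.00e-01]
 [ 1.69e+01 -8.60e+00  2.07e+02  3.46e+02  1.00e-01]
 [-1.73e+01 -7.30e+00  2.09e+02  2.87e+02  0.00e+00]
 [ 1.73e+01 -7.60e+00  2.10e+02  3.47e+02 -1.00e-01]
 [-1.78e+01 -5.90e+00  2.12e+02  2.86e+02 -2.00e-01]
 [ 1.86e+01 -5.50e+00  2.13e+02  3.49e+02  1.00e-01]
 [-1.85e+01 -3.80e+00  2.15e+02  2.85e+02 -3.00e-01]
 [ 1.86e+01 -3.80e+00  2.16e+02  3.49e+02 -5.00e-01]
 [-1.90e+01 -2.30e+00  2.18e+02  2.84e+02 -2.00e-01]
 [ 1.93e+01 -1.80e+00  2.19e+02  3.50e+02 -4.00e-01]
 [-1.84e+01 -9.00e-01  2.21e+02  2.85e+02 -1.10e+00]
 [ 1.98e+01 -1.00e-01  2.22e+02  3.51e+02 -1.00e-01]
 [-1.96e+01  1.00e+00  2.24e+02  2.83e+02 -2.00e-01]
 [ 2.00e+01  2.10e+00  2.25e+02  3.51e+02 -2.00e-01]
 [-1.90e+01  2.70e+00  2.27e+02  2.84e+02 -8.00e-01]
 [ 1.95e+01  4.00e+00  2.28e+02  3.50e+02 -6.00e-01]
 [-1.91e+01  4.80e+00  2.30e+02  2.84e+02 -6.00e-01]
 [ 1.95e+01  5.90e+00  2.31e+02  3.50e+02 -4.00e-01]
 [-1.86e+01  6.80e+00  2.33e+02  2.85e+02 -8.00e-01]
 [ 1.89e+01  7.50e+00  2.34e+02  3.49e+02 -6.00e-01]]
```

View pics/w6col.png

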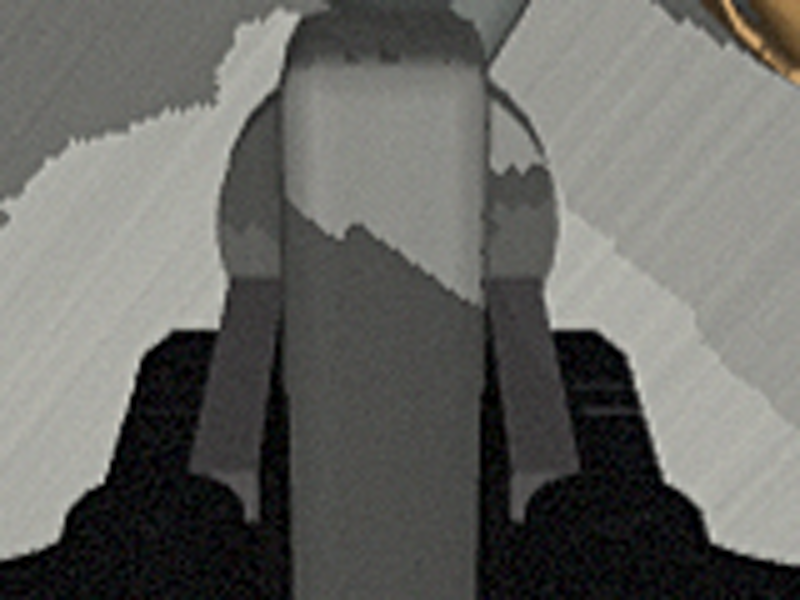

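The collar circle fit puts the centre at (0.15, 2.5) mm in the tool frame, in line with the bar, so the key is upright in the grip. I move over the socket with the foot about 13 mm above the mouth.

>>> servo_tool(
  deltas=[
    [[0,-3,-50.7,0,0,0,0],[0,-3,-50.7,30,0,0,0],[0,-3,-50.7,64,0,0,0],[0,-3,-50.7,64,0,0,0],[0,-3,-50.7,64,0,0,0],[0,-3,-50.7,64,0,0,0]],
  ],
)

```text
t: 7.5
position: [0.4995, -0.1065, 0.2042]
ee_rot: [2.974, 1.011, 0.011]
contact_force: [-0.3, -0.4, -1.7]
gripper_width: 0.175
```

```bash
cat > rel.py <<'E'
from h import *
s=manip.sense(); M=R.from_rotvec(s['ee_rot']).as_matrix()
print(s['t'],s['position'].round(4),'yaw',np.degrees(np.arctan2(M[1,0],M[0,0])).round(2),'z',M[:,2].round(4),s['gripper_width'].round(3),s['contact_force'].round(1),s['torque'].round(2))
S=np.array([.4999,-.1066,.119])
k=M@np.array([.00015,.0024,.070])+s['position']
print('foot minus socket mm',((k-S)*1000).round(2),'needed shift in tool',(M.T@(S-k)*1000).round(2))
E
python3 rel.py; python3 -c "
from h import *
shot('wrist','w7');shot('scene','s7');d=load('s7');cv2.imwrite('pics/s7c.png',cv2.resize(d['img'][100:250,230:380,::-1],(600,600),interpolation=cv2.INTER_CUBIC))"
```

```text
Traceback (most recent call last):
  File "rel.py", line 3, in <module>
    print(s['t'],s['position'].round(4),'yaw',np.degrees(np.arctan2(M[1,0],M[0,0])).round(2),'z',M[:,2].round(4),s['gripper_width'].round(3),s['contact_force'].round(1),s['torque'].round(2))
                                                                                                                 ^^^^^^^^^^^^^^^^^^^^^^^^
AttributeError: 'float' object has no attribute 'round'
```

View pics/w7.png

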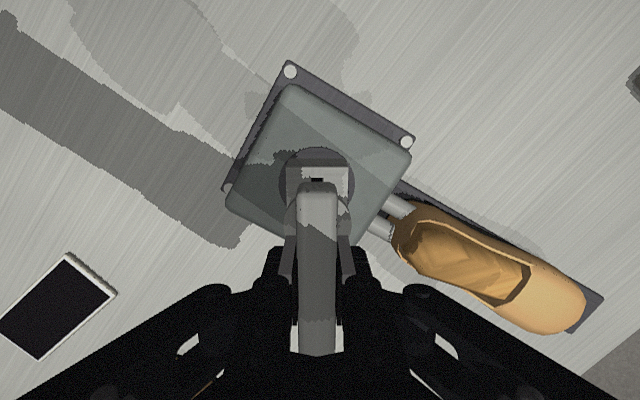

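View pics/s7c.png

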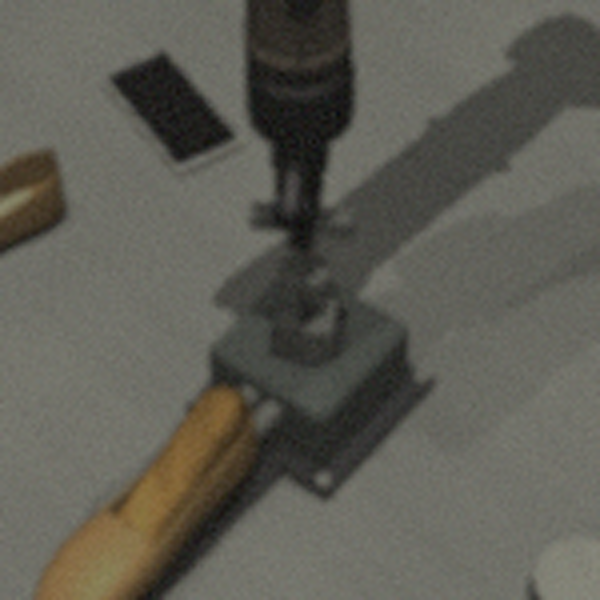

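The wrist view shows the collar end-on over the block, with the plus arm's tip at (316,180) just ahead of the bar. The scene crop shows the key hovering over the block.

```bash
sed -i "s/s\['gripper_width'\].round(3)/round(float(s['gripper_width']),3)/" rel.py; python3 rel.py
```

```text
7.6 [ 0.4991 -0.1066  0.2038] yaw 37.55 z [ 0.0058  0.0021 -1.    ] 0.174 [-0.2  0.1 -2.4] [-0.04 -0.01 -0.07]
foot minus socket mm [ 1.18 -1.66 14.79] needed shift in tool [-1.000e-02 -2.070e+00  1.478e+01]
```

>>> servo_tool(
  deltas=[
    [[0,0,-2,5,0,0,0],[0,0,-2,10,0,0,0],[0,0,-2,10,0,0,0]],
  ],
)

```text
t: 7.98
position: [0.4964, -0.1049, 0.1918]
ee_rot: [-2.972, -1.011, -0.004]
contact_force: [0.1, -0.1, -2.4]
gripper_width: 0.177
```

```bash
python3 rel.py; python3 -c "
from h import *
shot('wrist','w8')
d=load('w8');cv2.imwrite('pics/w8c.png',cv2.resize(d['img'][130:290,220:420,::-1],(750,600),interpolation=cv2.INTER_CUBIC))
"; python3 rel.py
```

```text
7.975 [ 0.4964 -0.1049  0.1918] yaw 37.56 z [ 0.0018  0.0029 -1.    ] 0.177 [ 0.1 -0.1 -2.4] [ 0.03  0.02 -0.06]
foot minus socket mm [-1.81  0.09  2.8 ] needed shift in tool [1.37 1.18 2.8 ]
8.025 [ 0.4966 -0.1049  0.1921] yaw 37.55 z [ 0.0025  0.0029 -1.    ] 0.176 [-0.2  0.6 -2.4] [ 0.03 -0.01 -0.  ]
foot minus socket mm [-1.5   0.07  3.08] needed shift in tool [1.14 0.98 3.09]
```

View pics/w8c.png

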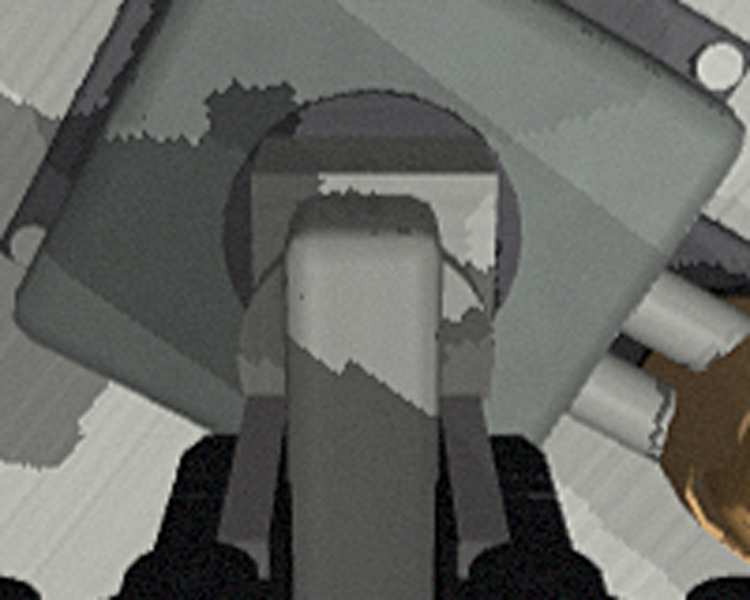

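In the crop the collar (centre x≈366) sits slightly left of the block (centre x≈374). That agrees with the computed +1.2 mm tool x.

>>> servo_tool(
  deltas=[
    [[0,1.2,1.1,0,0,0,0],[0,1.2,1.1,0,0,0,0],[0,1.2,1.1,0,0,0,0]],
  ],
)

```text
t: 8.4
position: [0.4987, -0.1051, 0.1926]
ee_rot: [-2.973, -1.011, -0.007]
contact_force: [0.1, -0.0, -2.8]
gripper_width: 0.18
```

```bash
python3 rel.py; python3 -c "
from h import *
shot('wrist','w9')"; python3 rel.py
```

```text
8.4 [ 0.4987 -0.1051  0.1926] yaw 37.55 z [ 0.0035  0.0027 -1.    ] 0.18 [ 0.1 -0.  -2.8] [-0.    0.03 -0.01]
foot minus socket mm [ 0.58 -0.09  3.6 ] needed shift in tool [-0.42 -0.43  3.6 ]
8.45 [ 0.4986 -0.105   0.1926] yaw 37.55 z [ 0.0035  0.0027 -1.    ] 0.173 [-0.6 -0.3 -2.9] [0.03 0.03 0.02]
foot minus socket mm [ 0.57 -0.06  3.59] needed shift in tool [-0.43 -0.4   3.59]
```

Now within 0.6 mm. I correct that and lower in steps into the mouth, stopping above the ejector plate.

>>> servo_tool(
  deltas=[
    [[0,-0.4,-0.4,2,0,0,0],[0,-0.4,-0.4,4,0,0,0],[0,-0.4,-0.4,6,0,0,0],[0,-0.4,-0.4,8,0,0,0],[0,-0.4,-0.4,10,0,0,0],[0,-0.4,-0.4,12,0,0,0],[0,-0.4,-0.4,13,0,0,0],[0,-0.4,-0.4,13,0,0,0]],
  ],
)

```text
t: 9.45
position: [0.498, -0.1049, 0.1794]
ee_rot: [-2.973, -1.011, -0.006]
contact_force: [0.8, -0.2, -2.6]
gripper_width: 0.172
```

```bash
python3 rel.py
```

```text
9.45 [ 0.498  -0.1049  0.1794] yaw 37.55 z [ 0.0032  0.0027 -1.    ] 0.172 [ 0.8 -0.2 -2.6] [-0.03 -0.03 -0.05]
foot minus socket mm [-0.09  0.04 -9.55] needed shift in tool [ 0.09  0.09 -9.55]
```

The foot is 9.5 mm inside with no contact force, so the splines are meshed. Now I push home.

>>> servo_tool(
  deltas=[
    [[0,0,0,3,0,0,0],[0,0,0,6,0,0,0],[0,0,0,9,0,0,0],[0,0,0,11,0,0,0],[0,0,0,13,0,0,0],[0,0,0,14,0,0,0],[0,0,0,14,0,0,0]],
  ],
)

```text
t: 10.32
position: [0.4984, -0.1049, 0.1664]
ee_rot: [-2.974, -1.011, -0.007]
contact_force: [-2.8, 0.3, 6.2]
gripper_width: 0.174
```

```bash
python3 rel.py
```

```text
10.325 [ 0.4984 -0.1049  0.1664] yaw 37.55 z [ 0.0042  0.0021 -1.    ] 0.174 [-2.8  0.3  6.2] [-0.02  0.61  0.05]
foot minus socket mm [ 4.200e-01  1.000e-02 -2.263e+01] needed shift in tool [ -0.23  -0.23 -22.63]
```

>>> servo_tool(
  deltas=[
    [[0,0,0,1.5,0,0,0],[0,0,0,3,0,0,0],[0,0,0,4,0,0,0],[0,0,0,4,0,0,0]],
  ],
)

```text
t: 10.82
position: [0.4987, -0.1048, 0.1642]
ee_rot: [2.974, 1.011, 0.008]
contact_force: [-5.6, -0.2, 16.1]
gripper_width: 0.177
```

```bash
python3 rel.py
```

```text
10.825 [ 0.4987 -0.1048  0.1642] yaw 37.55 z [ 0.0051  0.0012 -1.    ] 0.177 [-5.6 -0.2 16.1] [ 0.1   1.34 -0.04]
foot minus socket mm [  0.78   0.03 -24.79] needed shift in tool [ -0.52  -0.4  -24.79]
```

Upward force is now 16 N at the wrist (about 19 N with the key's weight), above the 10 N spring, so the collar is seated. I relieve the sideways load, add a little push, and check by picture.

>>> servo_tool(
  deltas=[
    [[0,-0.5,-0.4,1,0,0,0],[0,-0.5,-0.4,2,0,0,0],[0,-0.5,-0.4,2,0,0,0],[0,-0.5,-0.4,2,0,0,0]],
  ],
)

```text
t: 11.32
position: [0.4989, -0.1048, 0.1641]
ee_rot: [2.972, 1.01, 0.011]
contact_force: [-6.7, 0.4, 23.6]
gripper_width: 0.175
```

```bash
python3 rel.py; python3 - <<'E'
from h import *
s=manip.sense();d=shot('wrist','w10');shot('scene','s10');shot('top','t10')
d,P,m=bar('w10');W=cloud(d)
mm=m&(abs(P[...,0])<.006)&(P[...,1]<-.01)&(P[...,2]<-.024)
print('bar top world z',np.median(W[mm][:,2]),'tool z',np.median(P[mm][:,2]),'ymin',np.percentile(P[mm][:,1],1))
Q=W[mm];k=np.linalg.lstsq(np.c_[Q[:,:2]-Q[:,:2].mean(0),np.ones(len(Q))],Q[:,2],rcond=None)[0];print('slope',k)
Q=W[150:260,250:390].reshape(-1,3);
h,e=np.histogram(Q[:,2],bins=np.arange(.08,.2,.003));print([(round(float(b),3),int(a)) for a,b in zip(h,e) if a>30])
a=cv2.resize(d['img'][130:290,220:380,::-1],(400,400),interpolation=cv2.INTER_CUBIC)
b=cv2.resize(load('s10')['img'][120:220,255:355,::-1],(400,400),interpolation=cv2.INTER_CUBIC)
cv2.imwrite('pics/fin.png',np.hstack([a,b]))
E
python3 rel.py
```

```text
11.325 [ 0.4989 -0.1048  0.1641] yaw 37.55 z [ 7.1e-03  1.0e-04 -1.0e+00] 0.175 [-6.7  0.4 23.6] [ 0.11  1.92 -0.  ]
foot minus socket mm [  1.03  -0.04 -24.88] needed shift in tool [ -0.65  -0.56 -24.88]
bar top world z 0.19130479223127694 tool z -0.02727739868486531 ymin -0.03738184180668576
slope [ 0.01037467 -0.02626544  0.19120852]
[(0.08, 242), (0.083, 6920), (0.086, 1183), (0.089, 79), (0.092, 88), (0.095, 68), (0.098, 77), (0.101, 77), (0.104, 83), (0.107, 104), (0.11, 61), (0.113, 59), (0.116, 754), (0.119, 180), (0.122, 35), (0.125, 740), (0.167, 65), (0.17, 128), (0.173, 156), (0.176, 231), (0.179, 273), (0.182, 207), (0.185, 207), (0.188, 1319), (0.191, 1585)]
11.475 [ 0.4989 -0.1048  0.1641] yaw 37.55 z [ 7.1e-03  1.0e-04 -1.0e+00] 0.178 [-7.9  0.3 23.7] [ 0.13  1.89 -0.09]
foot minus socket mm [  1.06  -0.04 -24.86] needed shift in tool [ -0.67  -0.57 -24.87]
```

View pics/fin.png

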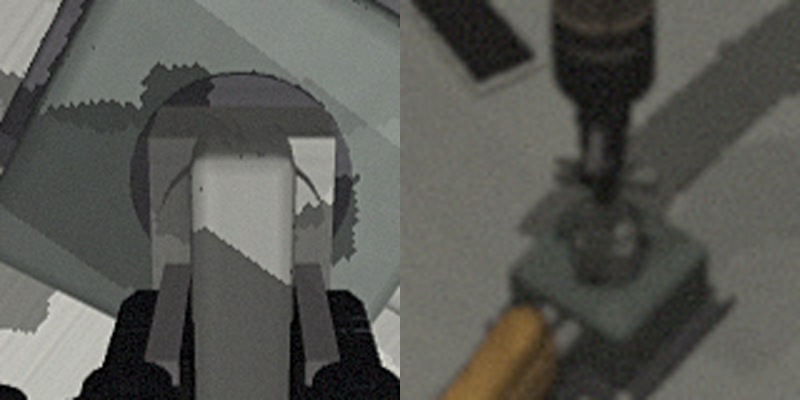

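Final pictures show the collar lying flat on the block, with no visible gap. The bar top reads z 0.191 (0.192 expected at home, with the camera reading 0.8 mm low throughout) and the grip has not slipped. I hand in.

```bash
python3 -c "
from workcell import manip
print(manip.close_job()); s=manip.sense(); print(s['t'],s['position'].round(4),s['contact_force'].round(1))"
```

```text
the job is handed in; nothing more can be done
None
the job is handed in; nothing more can be done
```

I took the steel key from its rest, turned it to the socket's 37.5° and meshed the splines. I then pushed it home and handed in at about 11.5 s, still gripping and pressing.

**Last checks before hand-in:**
- **Depth:** the pose estimate put the foot about 24.9 mm below the mouth (home is 24, so about 1 mm of pose or calibration error). By camera, the collar top was about 8 mm above the block and the bar top at 0.191 m (0.192 expected), which also mean home.
- **Alignment:** the foot was about 1 mm off the socket axis, the tool tilted about 0.4°, and the yaw within 0.1°.
- **Push:** the wrist read 24 N upward, more than the 10 N spring, so the collar was bearing on the block. I did not measure the ejector or the finger force directly.
- **Grip:** the opening was 0.18 and the bar had not slipped in the pads.

**Not fully clean:** a sideways load of about 8 N and a 1.9 N m moment remained from pressing. My attempt to relieve it did not reduce it.

I never touched the tin, terminal, phone or loose shoe, and there were no unexpected forces along the way. I did not measure their positions again at the end.

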